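# Shift the decorating turntable into third gear

### The arm

A 7-joint arm with a two-finger parallel gripper is mounted at the origin on the work surface. World frame = base frame: x ahead of the robot, y to its left, z up, the work surface at z = 0. Lengths are in m, angles in rad, forces in N, time in s.
With the tool pointing down it reaches from about 0.35 to 0.9 m from the base axis. Payload 8.1 kg.
Tool frame: the origin (TCP) lies at the very end of the fingers, on their centre line; the grasp point (between the pads) lies 19 mm behind it (arm.grasp_offset is the distance from the TCP to the grasp point, in m); z points along the fingers, y is the direction in which the jaws open and shut (so a half turn about z gives the same grasp; the last joint's range is limited). The gripper opens to 92 mm and grips with 3 to 60 N. Pads are 19 mm wide; open, the fingers measure 130 mm over their backs; the gripper's body (75 mm by 190 mm) begins 47 mm behind the grasp point.
Start: joints at [1.236, 0.434, 0.025, 1.573, -0.012, 1.134, -0.075], TCP at [0.144, -0.608, 0.227] pointing down, gripper open.
Joint ranges: [-2.62, 2.62], [-0.44, 2.09], [-1.27, 1.32], [0.08, 2.57], [-1.32, 4.46], [0.12, 2], [-2.74, 2.74]. Speed limits (rad/s): [2.22, 2.22, 3.01, 3.01, 3.14, 3.14, 3.14].

### API

Orientations are given as a rotation vector (axis times angle).
In Python, from cell import arm, eyes, workorder gives the robot as it stands.
- The arm moves only by the shell command python3 -m inch 'ROWS' [FORCE]. ROWS is JSON, a list that holds one entry, the list of rows, each a list of 5 numbers: the closure, from 0 (fully open) to 1 (shut), then the shift along the tool's x, y, z in mm, then the turn about the tool's z in degrees. A call has 1 to 12 rows; each row shifts and turns the pose as measured when the row begins, along the tool's axes as they then stand; what a row does not reach is not made up. A row lasts 1/10 s, in which the tool goes at most 50 mm and 8.59 degrees, less where a joint would pass 70% of its speed; a pose out of reach is approached as far as the arm can. A call with a gripper value outside its range is refused whole. The fingers move at their own pace and stop on an object; FORCE is the grip in N (left out, the last holds). Time passes only in rows, so rows that do not move let the fingers close. It gives the time, the measured TCP pose, the force and the opening at its end, in the units of the state.
- arm.observe(): the state, without advancing time (a new reading comes with each control period).
- eyes.get_image(name): name is "scene" or "side" or "wrist"; returns a dict with "frame" (400x640x3 uint8, blue, green, red), "intrinsics" (3x3 intrinsics, pixels), "rvec" (rotation vector, rad) and "tvec" (3), from world to camera coordinates, as OpenCV has them; the wrist camera has in their place "T_tool_cam" (4x4, takes a point from camera to tool coordinates, whose origin is the TCP and whose axes are the flange's). Camera axes: x right, y down, z forward; pixel columns grow to the right and rows downward; lengths in m; the calibration is good to about 2 mm. A picture is of the moment at which its call begins: read the wrist's pose just before it. There is no depth.
- workorder.sign_off(): hands the job in, once; it reports no verdict.
The state is a dict: "clock": time; "joints": joint angles; "dq": joint speeds; "joint_efforts": joint torques, N m; "position": TCP position; "ee_rot": TCP orientation; "force": force on the tool from outside, world axes, zero at the start; "ft_torque": the same for the moment, N m; "width": opening from 0.0 (shut) to 1.0 (fully open).
Only numpy, scipy, OpenCV 4.12 (cv2) and the standard library are available. Lean on these libraries where they do the work, as an engineer would, in place of code of your own. Each camera call takes 0.05 s, during which the arm holds its last target.

### The job

Shift the decorating turntable into third gear: push its gear lever through the channels of the gate, from the middle channel by way of the crossway, until it is fully home at the end of the slot whose tag bears three studs. Only push it, gently, with the fingers: do not squeeze it or pull it up, and do not run it into any of the other tagged slots. Leave the bottles, the cup and the box where they are.

Things in the scene. Friction and masses are not known exactly. Their poses are not given: they have to be found in the camera images.
- turner: motorised decorating turntable, a fixed white machine. Origin on the table under the middle of the gate; x points away from the robot at yaw 0, y along the crossway towards the disc, z up. Gear end: block 220 (x) by 200 (y) mm with an aluminium gate plate on top, its top face 60 mm above the table. Round disc: centred at y = +215 mm, diameter 170 mm, top 60 mm above the table
- gate (a point): middle of the gate, on the plate's top face; axes as the machine's. Channels are 22 mm wide: three along x, at y = -55, 0 and +55 mm, and a crossway along y at x = 0 which joins their middles and ends at the outer ones. The halves of the two outer channels are the four tagged corner slots; the middle channel is untagged. Channel mouths on the crossway are rounded by 8 mm
- stem (a point): lever's axis at the plate's top face. The stem is a 14 mm round steel rod with 4 mm of play to each side in a channel. It stops at x = +45 or -45 mm at the ends of the channels, and at y = +59 or -59 mm at the ends of the crossway. The lever stays upright and slides flat, it does not tilt or turn
- knob (a point): the middle of the lever's knob: a plain light wooden upright barrel, 36 mm diameter and 50 mm tall, from 85 to 135 mm above the table, so this point is 110 mm above the table on the lever's axis. Below it is the stem
- sel_cross (a joint): lever's place along the machine's y (m): 0 in the middle channel, +0.055 in the channel on the disc's side, -0.055 in the other. It slides stiffly, about 1.5 N (more when pushed fast), and stays where it is left
- sel_shift (a joint): lever's place along the machine's x (m): 0 in the crossway, +0.045 at the end of a slot on the far side, -0.045 at the end of a slot on the near side. It slides stiffly, about 1.5 N, and stays where it is left. At the start it is anywhere along the middle channel
- sel_lift (a joint): how far the knob and stem are pulled up (m): 0 as it rests, up to 0.02; it is sprung down with about 5 N
- tag1: fixed white plastic tag 34 x 42 mm, 2 mm thick, on the gate plate, bearing one round black stud (10 mm diameter) in its middle. Origin: middle of its underside. It marks the corner slot that ends nearest to it: with the lever fully home there, the knob's axis is 45 mm from the tag's middle along the machine's x, and level with it along y. Which corner each tag sits at changes between runs
- tag2: fixed white plastic tag 34 x 42 mm, 2 mm thick, on the gate plate, bearing two round black studs (10 mm diameter) side by side, 20 mm apart. Origin: middle of its underside. It marks the corner slot that ends nearest to it: with the lever fully home there, the knob's axis is 45 mm from the tag's middle along the machine's x, and level with it along y. Which corner each tag sits at changes between runs
- tag3: fixed white plastic tag 34 x 42 mm, 2 mm thick, on the gate plate, bearing three round black studs (10 mm diameter) in a triangle. Origin: middle of its underside. It marks the corner slot that ends nearest to it: with the lever fully home there, the knob's axis is 45 mm from the tag's middle along the machine's x, and level with it along y. Which corner each tag sits at changes between runs
- tag4: fixed white plastic tag 34 x 42 mm, 2 mm thick, on the gate plate, bearing four round black studs (10 mm diameter) in a square. Origin: middle of its underside. It marks the corner slot that ends nearest to it: with the lever fully home there, the knob's axis is 45 mm from the tag's middle along the machine's x, and level with it along y. Which corner each tag sits at changes between runs
- bottle_a: clear plastic bottle with a blue cap, 56 mm diameter, 150 mm tall; a bystander, origin at the middle of its underside
- bottle_b: clear plastic bottle with a red cap, 56 mm diameter, 150 mm tall; a bystander, origin at the middle of its underside
- gift_box: small lidded cardboard box 86 x 86 x 60 mm, standing loose on the turntable's disc; a bystander, origin at the middle of its underside
- cup: clear plastic mixing cup, 68 mm across the rim, 80 mm tall; a bystander, origin at the middle of its underside

How it is judged:
By the outcome, as a careful person would: the job done as asked, in the order asked, and still so for the second after the job is handed in, with the robot touching nothing.
It also fails if it takes over 58 s, if anything falls off the work surface, if the arm or the gripper's body presses on something with over 40 N, if the wrist force passes 120 N, or if a joint passes its speed limit or range.

## Working session

There is one attempt and no reset: what is moved stays moved. The work goes in short steps, Python scripts to look and compute and a shell command to move; the robot and the scene stay as the last step left them, time stands still between calls to the robot, and variables do not carry over. Pictures are saved under pics/ and viewed, and the job is handed in when it is done.

```bash
mkdir -p pics; ls
cat > h.py <<'E'
import numpy as np, cv2
from cell import arm, eyes, workorder
def snap(n,fn):
    s=arm.observe(); d=eyes.get_image(n); cv2.imwrite('pics/'+fn,d['frame']); 
    np.savez('pics/'+fn+'.npz',pos=s['position'],rot=s['ee_rot'],**{k:v for k,v in d.items()})
    return s,d
def cam(fn):
    d=np.load('pics/'+fn+'.npz'); K=d['intrinsics']
    if 'rvec' in d:
        R=cv2.Rodrigues(d['rvec'])[0]; t=d['tvec'].ravel(); return K,R.T,-R.T@t,d['frame']
    T=d['T_tool_cam']; Rt=cv2.Rodrigues(d['rot'])[0]
    return K,Rt@T[:3,:3],Rt@T[:3,3]+d['pos'],d['frame']
def ray(fn,u,v,z):
    K,R,c,_=cam(fn); r=R@np.linalg.solve(K,[u,v,1.]); return c+r*(z-c[2])/r[2]
def proj(fn,P):
    K,R,c,_=cam(fn); p=K@(R.T@(np.array(P)-c)); return p[:2]/p[2]
E
python3 - <<'E'
from h import *
for n in ('scene','side','wrist'):
    s,d=snap(n,n+'0.png')
print(s)
for n in ('scene','side','wrist'): print(n,cam(n+'0.png')[:3])
E
```

```text
pics
{'clock': 0.1, 'joints': array([ 1.23642178,  0.43512895,  0.02494182,  1.57398014, -0.01161293,
        1.13398815, -0.07508157]), 'dq': array([ 0.00123836, -0.00145898,  0.00090534, -0.00249096,  0.00064465,
        0.00025985,  0.00057196]), 'joint_efforts': array([ 3.46444882e-03, -6.69132400e+01,  9.88377593e-01, -3.15150797e+01,
       -6.05705101e-02,  3.74820444e-02,  4.49551283e-05]), 'position': array([ 0.14343614, -0.60786409,  0.22604824]), 'ee_rot': array([-3.11919892e+00, -3.63059120e-01,  4.00519476e-04]), 'force': array([0.04910727, 0.25089008, 0.47562257]), 'ft_torque': array([ 0.02453516, -0.0268764 ,  0.02696613]), 'width': 0.9975653851224349}
scene (array([[460.86760017,   0.        , 320.05945883],
       [  0.        , 460.86760017, 206.05389244],
       [  0.        ,   0.        ,   1.        ]]), array([[ 0.66772424,  0.47217177, -0.57549819],
       [ 0.744012  , -0.39806967,  0.5366439 ],
       [ 0.02429973, -0.7865077 , -0.61710223]]), array([ 1.18734818, -0.5623459 ,  0.73932253]))
side (array([[369.69909035,   0.        , 323.02379174],
       [  0.        , 369.69909035, 191.80581308],
       [  0.        ,   0.        ,   1.        ]]), array([[ 9.92300450e-01, -8.88312176e-02,  8.63066186e-02],
       [-1.23853420e-01, -7.09535631e-01,  6.93699877e-01],
       [-3.84583653e-04, -6.99048069e-01, -7.15074576e-01]]), array([ 0.52242351, -0.52823354,  0.58341942]))
wrist (array([[297.59541267,   0.        , 315.12213608],
       [  0.        , 297.59541267, 197.02013936],
       [  0.        ,   0.        ,   1.        ]]), array([[ 0.22901388, -0.94141732, -0.24756024],
       [-0.97342266, -0.22174192, -0.05726128],
       [-0.00098772,  0.25409437, -0.96717893]]), array([ 0.21013901, -0.59330662,  0.38342451]))
```

View pics/scene0.png

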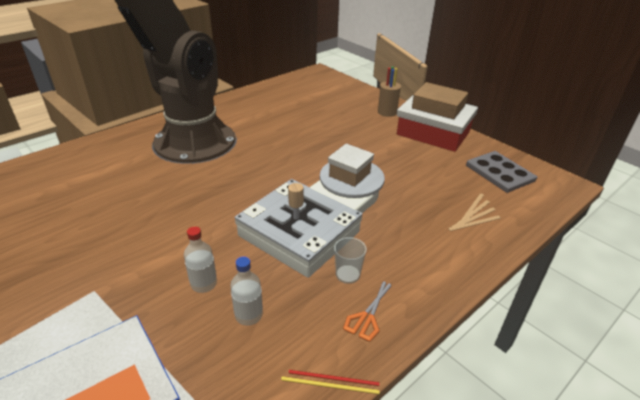

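View pics/side0.png

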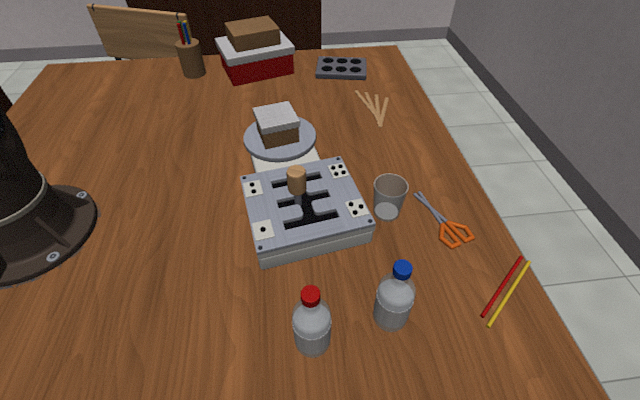

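View pics/wrist0.png

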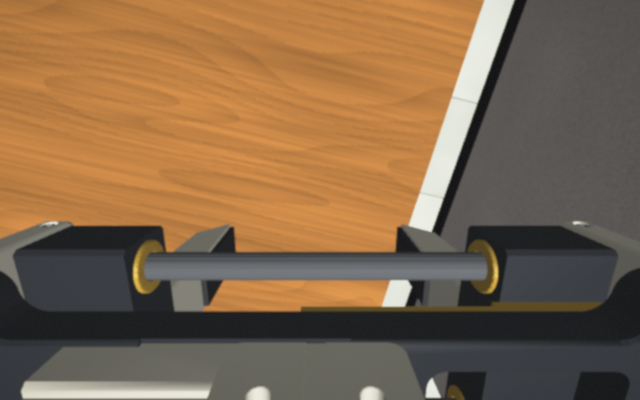

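Run:
```python
from h import *
a=cam('scene0.png')[3][160:300,215:385]; b=cam('side0.png')[3][140:280,220:390]
cv2.imwrite('pics/z0.png',np.hstack([cv2.resize(x,None,fx=2.35*1,fy=4*.9,interpolation=3) if 0 else cv2.resize(x,None,fx=2.35,fy=2.35,interpolation=3) for x in(a,b)]))
```

```text
(no output)
```

View pics/z0.png

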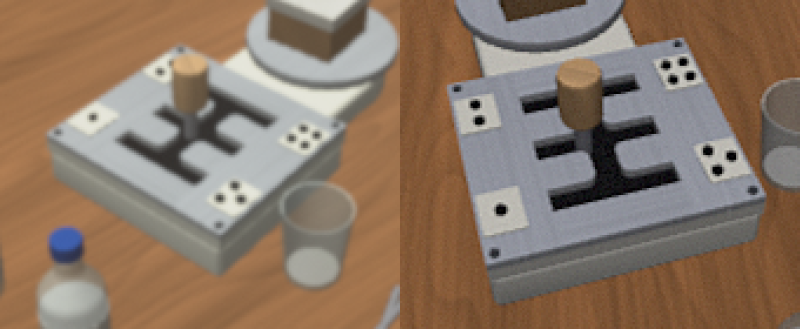

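Run:
```python
from h import *
# side image: white tags
for fn,(y0,y1,x0,x1) in {'side0.png':(150,250,235,375),'scene0.png':(175,265,235,362)}.items():
    im=cam(fn)[3]; hsv=cv2.cvtColor(im,cv2.COLOR_BGR2HSV)
    b,g,r=[im[...,i].astype(int) for i in range(3)]
    m=((r>=b-2)&(r>175)&(hsv[...,1]<45)).astype(np.uint8)
    mm=np.zeros_like(m); mm[y0:y1,x0:x1]=m[y0:y1,x0:x1]
    mm=cv2.morphologyEx(mm,cv2.MORPH_CLOSE,np.ones((5,5),np.uint8))
    cs,_=cv2.findContours(mm,0,2)
    for c in cs:
        if cv2.contourArea(c)>60:
            M=cv2.moments(c);u,v=M['m10']/M['m00'],M['m01']/M['m00']
            print(fn,cv2.contourArea(c),cv2.boundingRect(c),round(u,1),round(v,1),ray(fn,u,v,.062).round(4))
    # knob
    m=((hsv[...,0]>5)&(hsv[...,0]<22)&(hsv[...,1]>60)&(r>140)).astype(np.uint8)
    k=(165,195,285,308) if fn[1]=='i' else (180,210,285,308)
    mm=np.zeros_like(m); mm[k[0]:k[1],k[2]:k[3]]=m[k[0]:k[1],k[2]:k[3]]
    cs,_=cv2.findContours(mm,0,2); c=max(cs,key=cv2.contourArea)
    print('knob',cv2.boundingRect(c),cv2.minAreaRect(c))
```

```text
side0.png 290.0 (252, 219, 23, 21) 262.6 229.4 [ 0.4662 -0.1026  0.062 ]
side0.png 245.0 (346, 199, 23, 18) 356.6 207.4 [ 0.6433 -0.0712  0.062 ]
side0.png 205.0 (243, 180, 20, 17) 252.4 187.9 [0.447  0.0058 0.062 ]
side0.png 172.0 (328, 163, 21, 15) 337.8 169.9 [0.624  0.0374 0.062 ]
side0.png 398.5 (253, 150, 66, 22) 284.4 161.9 [0.5143 0.0767 0.062 ]
knob (287, 165, 19, 13) ((296.0, 171.0), (12.0, 18.0), 90.0)
scene0.png 240.0 (302, 235, 25, 18) 313.9 243.4 [ 0.6442 -0.0707  0.062 ]
scene0.png 639.0 (303, 181, 59, 46) 339.7 204.3 [0.5812 0.0672 0.062 ]
scene0.png 334.0 (240, 181, 52, 38) 264.0 202.9 [ 0.46   -0.0678  0.062 ]
knob (288, 180, 20, 13) ((297.5, 186.0), (12.0, 19.0), 90.0)
```

```bash
cat >> h.py <<'E'
C=np.array([.5451,-.0327]); ya=np.deg2rad(10.07)
ex=np.array([np.cos(ya),np.sin(ya)]); ey=np.array([-ex[1],ex[0]])
def tom(P): d=np.array(P)[:2]-C; return np.array([d@ex,d@ey])
def tow(m): return C+m[0]*ex+m[1]*ey
E
python3 - <<'E'
from h import *
print(tom(ray('side0.png',296.2,169.8,.135)),tom(ray('scene0.png',295.9,187.2,.135)))
for x in (-.045,-.03,-.015,0): 
    p=tow((x,0)); print(x,proj('side0.png',[*p,.135]),proj('scene0.png',[*p,.135]))
# gripper orientation
s=arm.observe(); print(cv2.Rodrigues(s['ee_rot'])[0].round(3))
for k in ('bottle_a',(394,322)),('bottle_b',(313,348)),('cup',(387,212)): print(k[0], ray('side0.png',*k[1],0.0), tom(ray('side0.png',*k[1],0.)))
E
python3 - <<'E'
import cv2,numpy as np
from h import *
a=cam('scene0.png')[3][170:220,275:325]; b=cam('side0.png')[3][155:205,275:325]
cv2.imwrite('pics/z1.png',np.hstack([cv2.resize(x,None,fx=8,fy=8,interpolation=0) for x in(a,b)]))
E
```

```text
[-0.00939445  0.00216025] [-0.00690226  0.00139672]
-0.045 [277.06160604 174.57346431] [282.72323786 181.17726907]
-0.03 [285.30206395 172.87740193] [287.69886519 183.63294714]
-0.015 [293.46564025 171.19716343] [292.74275508 186.12231561]
0 [301.55340588 169.53252839] [297.85632203 188.64607258]
[[ 0.973  0.23  -0.   ]
 [ 0.23  -0.973  0.001]
 [-0.    -0.001 -1.   ]]
bottle_a [ 0.6714326  -0.27330945  0.        ] [ 0.08231557 -0.25899224]
bottle_b [ 0.53505247 -0.29883593  0.        ] [-0.05642693 -0.26027925]
cup [ 0.71849427 -0.03760628  0.        ] [ 0.16986523 -0.0351489 ]
```

View pics/z1.png

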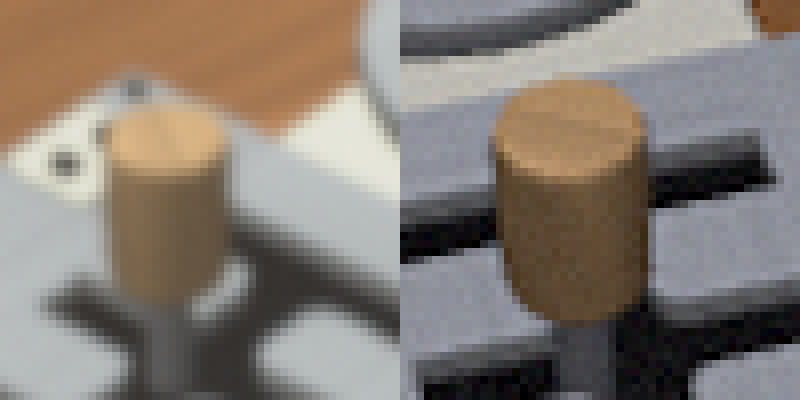

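```bash
python3 -m inch '[[[1,0,0,0,3.2],[1,30,-34,0,0],[1,30,-34,0,0],[1,30,-34,0,0],[1,30,-34,0,0],[1,30,-34,0,0],[1,30,-34,0,0],[1,30,-34,0,0],[1,30,-34,0,0],[1,30,-34,0,0],[1,30,-34,0,0],[1,0,0,0,0]]]' 10
cat > st.py <<'E'
from h import *
s=arm.observe(); R=cv2.Rodrigues(s['ee_rot'])[0]
m=tom(s['position'])*1000
F=s['force']
print('t',round(s['clock'],2),'mach mm',m.round(1),'z',round(s['position'][2]*1000,1),'yawerr deg',round(np.degrees(np.arctan2(R[1,0],R[0,0])-ya),2),'tilt',R[2].round(3),'Fm',round(F[:2]@ex,2),round(F[:2]@ey,2),round(F[2],2),'w',round(s['width'],3))
E
python3 st.py
```

```text
clock: 1.35
position: [0.3863, -0.2068, 0.2233]
ee_rot: [-3.128, -0.266, 0.003]
force: [0.2, -0.5, 0.4]
width: 0.02
t 1.35 mach mm [-186.8 -143.6] z 223.3 yawerr deg -0.34 tilt [-0.002 -0.002 -1.   ] Fm 0.09 -0.49 0.38 w 0.02
```

```bash
python3 -m inch '[[[1,25,-29,0,0],[1,25,-29,0,0],[1,25,-29,0,0],[1,25,-29,0,0],[1,15,-18,0,0],[1,5,-6,0,0],[1,0,0,0,-0.3],[1,0,0,0,0]]]'; python3 st.py
python3 - <<'E'
from h import *
for n in ('scene','side','wrist'): snap(n,n+'1.png')
E
```

```text
clock: 2.15
position: [0.4825, -0.0454, 0.2221]
ee_rot: [-3.128, -0.273, 0.007]
force: [0.1, -1.0, -0.4]
width: 0.007
t 2.15 mach mm [-63.9  -1.5] z 222.1 yawerr deg -0.09 tilt [-0.005 -0.002 -1.   ] Fm -0.09 -0.99 -0.35 w 0.007
```

View pics/wrist1.png

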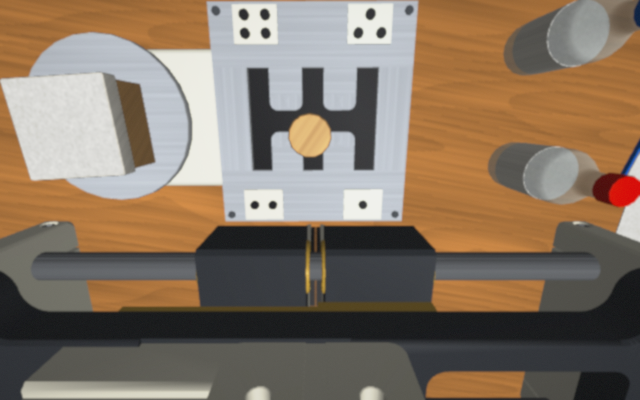

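View pics/side1.png

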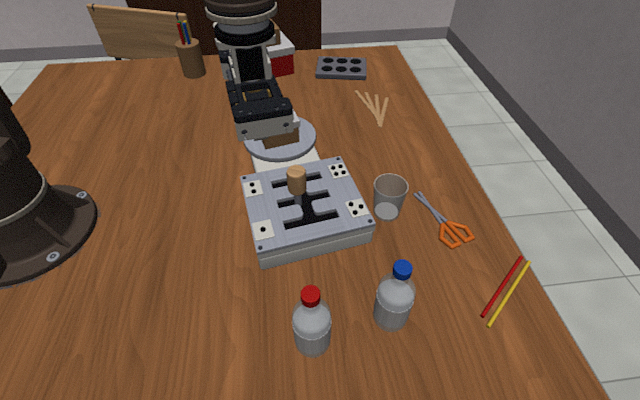

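Run:
```python
from h import *
print(proj('side1.png',arm.observe()['position']),proj('wrist1.png',arm.observe()['position']), proj('wrist1.png',arm.observe()['position']+[0,0,.04]))
f='wrist1.png'; im=cam(f)[3]
for u,v,n in ((310,135,'knobtop'),): print(n,tom(ray(f,u,v,.135))*1000)
hsv=cv2.cvtColor(im,cv2.COLOR_BGR2HSV)
mm=np.zeros(im.shape[:2],np.uint8); mm[105:165,280:340]=((hsv[...,1]>70)&(im[...,2]>140))[105:165,280:340]
cs,_=cv2.findContours(mm,0,2); c=max(cs,key=cv2.contourArea); print(cv2.minEnclosingCircle(c)); (u,v),r=cv2.minEnclosingCircle(c); print(tom(ray(f,u,v,.135))*1000)
for u,v in ((253,24),(370,24),(264,205),(363,204)): print('tag',tom(ray(f,u,v,.062))*1000)
for n,u,v in(('cross',342,121),): print(n,tom(ray(f,u,v,.06))*1000)
```

```text
[260.7749075  137.68635952] [313.3149664  242.71637133] [312.6785479  279.71600762]
knobtop [-8.66221456  1.08904761]
((309.5, 135.18292236328125), 21.531478881835938)
[-8.80505573  1.4926265 ]
tag [91.41808693 56.00773429]
tag [ 90.96176547 -55.72227495]
tag [-88.83477045  54.17915367]
tag [-88.05604676 -55.80151784]
cross [  1.29595372 -30.91855687]
```

Run:
```python
from h import *
a=cam('side1.png')[3][60:200,200:340]; b=cam('scene1.png')[3][80:220,230:370]
cv2.imwrite('pics/z2.png',np.hstack([cv2.resize(x,None,fx=2.8,fy=2.8,interpolation=2) for x in(a,b)]))
p=arm.observe()['position']
for dx in (-.01,.01):
  for dy in(-.019,.019):
    for dz in (0,.066):
      P=p.copy(); P[:2]+=dx*ex+dy*ey; P[2]+=dz
      print(dx,dy,dz,(proj('side1.png',P)-[200,60])*2.8,proj('wrist1.png',P))
```

```text
-0.01 -0.019 0 [158.60017285 240.81525903] [346.27848945 258.64396986]
-0.01 -0.019 0.066 [141.92384456 138.81979278] [364.42505597 341.80567976]
-0.01 0.019 0 [147.09607166 201.46857964] [280.5513746  258.83653729]
-0.01 0.019 0.066 [130.2033255  100.79649564] [259.9993275  342.05133993]
0.01 -0.019 0 [194.09060066 234.16445608] [347.10836677 226.08952451]
0.01 -0.019 0.066 [180.69379387 132.37002051] [366.67757385 293.28300917]
0.01 0.019 0 [181.17438552 195.36573657] [279.34683416 226.3033571 ]
0.01 0.019 0.066 [167.29372047  94.92214544] [257.02121895 293.57788365]
```

View pics/z2.png

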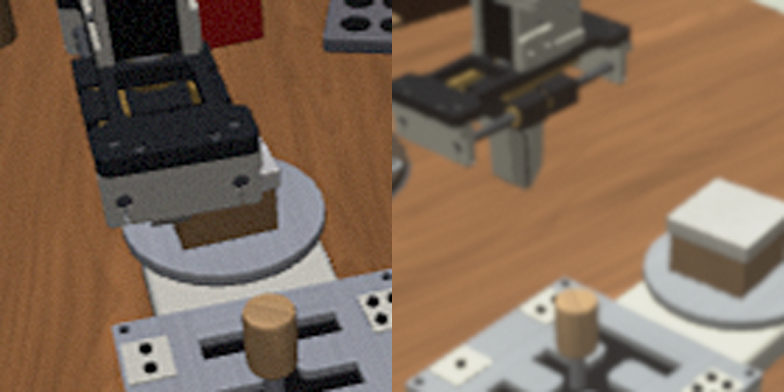

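```bash
python3 -m inch '[[[1,0,-2,25,0],[1,0,0,25,0],[1,0,0,25,0],[1,0,0,25,0],[1,0,0,12,0],[1,0,0,4,0],[1,0,0,0,0]]]'; python3 st.py
python3 - <<'E'
from h import *
for n in ('scene','side','wrist'): snap(n,n+'2.png')
a=cam('scene2.png')[3][130:270,215:385]; b=cam('side2.png')[3][100:240,220:390]
cv2.imwrite('pics/z3.png',np.hstack([cv2.resize(x,None,fx=2.35,fy=2.35,interpolation=3) for x in(a,b)]))
E
```

```text
clock: 3.0
position: [0.4808, -0.0518, 0.1042]
ee_rot: [3.129, 0.252, -0.002]
force: [0.7, 0.3, -0.2]
width: 0.006
t 3.0 mach mm [-66.7  -7.6] z 104.2 yawerr deg -0.88 tilt [-0.001  0.002 -1.   ] Fm 0.71 0.21 -0.19 w 0.006
```

View pics/z3.png

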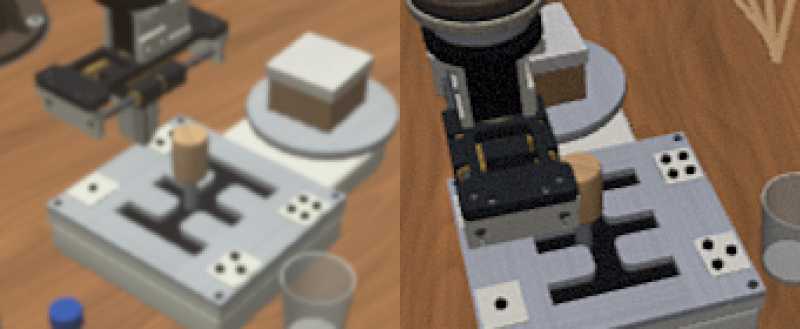

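View pics/wrist2.png

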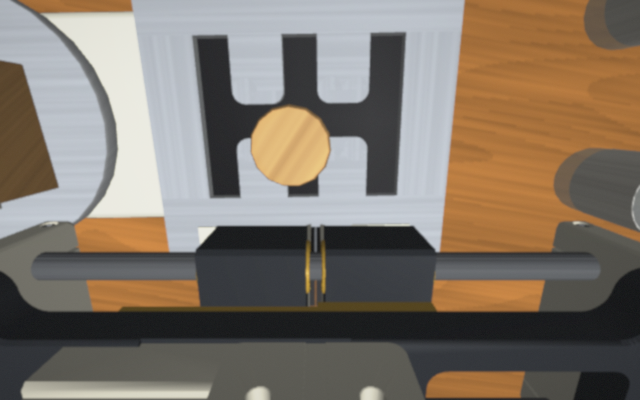

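```bash
python3 -m inch '[[[1,4,-4,0,-0.9],[1,4,-4,0,0],[1,8,0,0,0],[1,6,0,0,0],[1,0,0,0,0]]]'; python3 st.py
```

```text
clock: 3.65
position: [0.5061, -0.0381, 0.1077]
ee_rot: [3.126, 0.28, 0.01]
force: [0.5, -0.4, -0.1]
width: 0.005
t 3.65 mach mm [-39.4   1.6] z 107.7 yawerr deg 0.18 tilt [ 0.006  0.004 -1.   ] Fm 0.37 -0.5 -0.1 w 0.005
```

```bash
python3 -m inch '[[[1,3,0,1,0],[1,3,0,1,0],[1,2,0,1,0],[1,0,0,0,0]]]'; python3 st.py
cat > knob.py <<'E'
from h import *
import sys
f=sys.argv[1]; s,d=snap('wrist',f); im=cam(f)[3]; hsv=cv2.cvtColor(im,cv2.COLOR_BGR2HSV)
H=hsv[...,0]; m=((hsv[...,1]>70)&(im[...,2]>150)).astype(np.uint8)*255
m[225:]=0
g=cv2.cvtColor(im,cv2.COLOR_BGR2GRAY)
# expect by machine region: keep pixels above the plate
K=[tuple(proj(f,[*tow((a,b)),.06])) for a,b in((-.1,-.09),(-.1,.09),(.1,.09),(.1,-.09))]
pm=np.zeros_like(m); cv2.fillConvexPoly(pm,np.int32(K),255); m&=pm
m=cv2.morphologyEx(m,cv2.MORPH_OPEN,np.ones((5,5),np.uint8))
cs,_=cv2.findContours(m,0,2); c=max(cs,key=cv2.contourArea); (u,v),r=cv2.minEnclosingCircle(c)
print('knob px',round(u),round(v),round(r),'area frac',round(cv2.contourArea(c)/(np.pi*r*r),2),'knob mach mm',(tom(ray(f,u,v,.135))*1000).round(1))
E
python3 knob.py w3.png
```

```text
clock: 4.05
position: [0.5135, -0.0368, 0.1039]
ee_rot: [3.126, 0.28, 0.006]
force: [-1.0, 0.5, 0.5]
width: 0.003
t 4.05 mach mm [-31.8   1.5] z 103.9 yawerr deg 0.17 tilt [ 0.003  0.004 -1.   ] Fm -0.85 0.66 0.46 w 0.003
knob px 313 207 38 area frac 0.72 knob mach mm [-1.2  1.7]
```

View pics/w3.png

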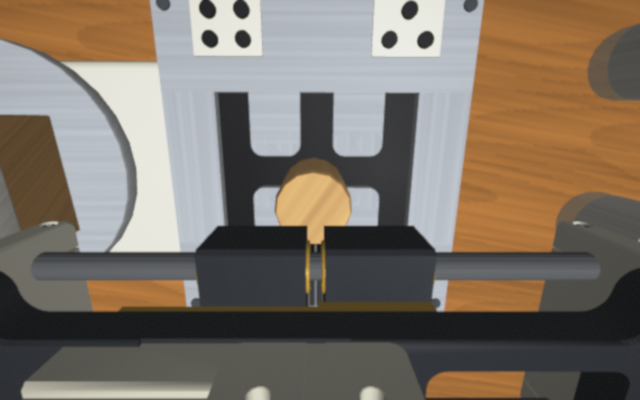

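Run:
```python
from h import *
f='w3.png'; im=cam(f)[3]
print([tuple(im[v,313]) for v in range(154,190,2)])
for x in (-9,-6,-4,-2,0): 
    p=tow((x/1000,.0015)); print(x,proj(f,[*p,.135]),proj(f,[*(p+.018*ex),.135]),proj(f,[*(p+.018*ey),.135]))
```

```text
[(np.uint8(53), np.uint8(52), np.uint8(52)), (np.uint8(54), np.uint8(54), np.uint8(56)), (np.uint8(53), np.uint8(71), np.uint8(86)), (np.uint8(52), np.uint8(78), np.uint8(97)), (np.uint8(53), np.uint8(78), np.uint8(98)), (np.uint8(52), np.uint8(78), np.uint8(97)), (np.uint8(51), np.uint8(78), np.uint8(98)), (np.uint8(55), np.uint8(81), np.uint8(101)), (np.uint8(59), np.uint8(89), np.uint8(111)), (np.uint8(81), np.uint8(122), np.uint8(154)), (np.uint8(115), np.uint8(173), np.uint8(216)), (np.uint8(118), np.uint8(178), np.uint8(219)), (np.uint8(118), np.uint8(178), np.uint8(220)), (np.uint8(119), np.uint8(180), np.uint8(221)), (np.uint8(120), np.uint8(180), np.uint8(222)), (np.uint8(120), np.uint8(182), np.uint8(223)), (np.uint8(122), np.uint8(183), np.uint8(224)), (np.uint8(123), np.uint8(185), np.uint8(225))]
-9 [313.45155257 223.30741213] [313.48626164 184.10577728] [273.38181899 223.27569095]
-6 [313.45717383 216.95856555] [313.49228355 177.30442279] [273.16068791 216.9228844 ]
-4 [313.4609568  212.68595359] [313.49633748 172.72577167] [273.0118715  212.64758354]
-2 [313.4647685  208.38087759] [313.5004233  168.11109954] [272.86192368 208.3397787 ]
0 [313.46860928 204.04296611] [313.5045414  163.45997963] [272.71083149 203.9990978 ]
```

```bash
python3 -m inch '[[[1,2,0,0,0],[1,2,0,0,0],[1,0,0,0,0]]]'; python3 st.py
sed -i 's/>150)/>185)/; s/m=cv2.morph.*//' knob.py
cat >> knob.py <<'E'
v0=c[:,0,1].min(); print('front edge v',v0, 'x from edge', (tom(ray(f,u,v0-.5,.135))*1000-[18,0]).round(1))
E
python3 knob.py w4.png
```

```text
clock: 4.4
position: [0.5171, -0.0362, 0.1039]
ee_rot: [3.126, 0.28, 0.004]
force: [0.1, -1.3, 0.5]
width: 0.005
t 4.4 mach mm [-28.1   1.5] z 103.9 yawerr deg 0.16 tilt [ 0.003  0.004 -1.   ] Fm -0.15 -1.31 0.53 w 0.005
knob px 313 210 37 area frac 0.71 knob mach mm [1.1 1.7]
front edge v 173 x from edge [-0.2  1.7]
```

```bash
python3 -m inch '[[[1,-12,0,0,0],[1,-12,0,0,0],[1,-6,-10,0,0],[1,0,-18,0,0],[1,0,-18,0,0],[1,0,-10,0,0],[1,0,0,0,0]]]'; python3 st.py
```

```text
clock: 5.15
position: [0.4721, 0.0156, 0.104]
ee_rot: [3.125, 0.277, 0.006]
force: [0.2, -0.7, 1.0]
width: 0.005
t 5.15 mach mm [-63.5  60.3] z 104.0 yawerr deg 0.07 tilt [ 0.004  0.004 -1.   ] Fm 0.06 -0.71 1.0 w 0.005
```

```bash
python3 -m inch '[[[1,15,0,0,0],[1,20,0,0,0],[1,15,0,0,0],[1,8,0,0,0],[1,0,0,0,0]]]'; python3 st.py;python3 - <<'E'
from h import *
for n in ('scene','side'): snap(n,n+'5.png')
a=cam('scene5.png')[3][130:270,215:385]; b=cam('side5.png')[3][100:240,220:390]
cv2.imwrite('pics/z5.png',np.hstack([cv2.resize(x,None,fx=2.35,fy=2.35,interpolation=3) for x in(a,b)]))
E
```

```text
clock: 5.65
position: [0.53, 0.0238, 0.1042]
ee_rot: [3.124, 0.276, 0.006]
force: [0.6, 0.3, 0.4]
width: 0.007
t 5.65 mach mm [-5.  58.2] z 104.2 yawerr deg 0.05 tilt [ 0.003  0.006 -1.   ] Fm 0.68 0.21 0.41 w 0.007
```

View pics/z5.png

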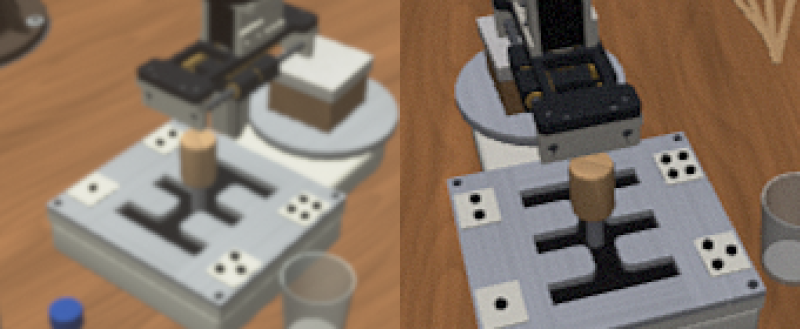

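```bash
python3 -m inch '[[[1,5,8,0,0],[1,0,6,0,0],[1,0,4,0,0],[1,0,4,0,0],[1,0,4,0,0],[1,0,4,0,0],[1,0,0,0,0]]]'; python3 st.py; python3 knob.py w6.png
```

```text
clock: 6.45
position: [0.5377, -0.0082, 0.1043]
ee_rot: [3.124, 0.276, 0.002]
force: [1.0, -0.1, 0.3]
width: 0.007
t 6.45 mach mm [-3.  25.4] z 104.3 yawerr deg 0.02 tilt [ 0.001  0.006 -1.   ] Fm 0.99 -0.32 0.28 w 0.007Traceback (most recent call last):
  File "knob.py", line 11, in <module>
    cs,_=cv2.findContours(m,0,2); c=max(cs,key=cv2.contourArea); (u,v),r=cv2.minEnclosingCircle(c)
                                    ~~~^^^^^^^^^^^^^^^^^^^^^^^^
ValueError: max() iterable argument is empty
```

View pics/w6.png

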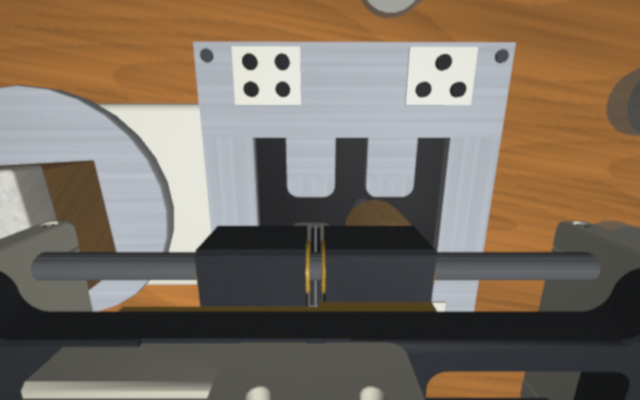

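```bash
cat > look.py <<'E'
from h import *
import sys
n=sys.argv[1]
for k in ('scene','side'): snap(k,k+n+'.png')
a=cam(f'scene{n}.png')[3][170:240,255:340]; b=cam(f'side{n}.png')[3][150:220,265:350]
cv2.imwrite(f'pics/z{n}.png',np.hstack([cv2.resize(x,None,fx=4.7,fy=4.7,interpolation=3) for x in(a,b)]))
for f,box in((f'scene{n}.png',(170,255)),(f'side{n}.png',(150,265))):
    im=cam(f)[3]; hsv=cv2.cvtColor(im,cv2.COLOR_BGR2HSV); m=((hsv[...,0]>5)&(hsv[...,0]<22)&(hsv[...,1]>60)&(im[...,2]>(175 if f[1]=='c' else 130))).astype(np.uint8)
    # only wood lying over the plate
    K=[tuple(proj(f,[*tow((p,q)),.12])) for p,q in((-.075,-.08),(-.075,.08),(.075,.08),(.075,-.08))]
    pm=np.zeros_like(m); cv2.fillConvexPoly(pm,np.int32(K),1); m&=pm
    cs,_=cv2.findContours(m,0,2)
    for c in sorted(cs,key=cv2.contourArea)[-2:]:
        x,y,w,h=cv2.boundingRect(c)
        # top-ellipse centre: horizontal middle, half ellipse height below top edge
        u=x+w/2-.5
        q=w*.30 if f[1]=='c' else w*.34
        print(f,(x,y,w,h),'mach',(tom(ray(f,u,y+q,.135))*1000).round(1))
E
python3 look.py 6
```

```text
scene6.png (314, 180, 5, 4) mach [13.8 47.7]
scene6.png (288, 187, 15, 9) mach [  2.1 -12.2]
side6.png (320, 143, 13, 15) mach [61.1 47.2]
side6.png (299, 178, 12, 4) mach [ -3.4 -32.9]
```

View pics/z6.png

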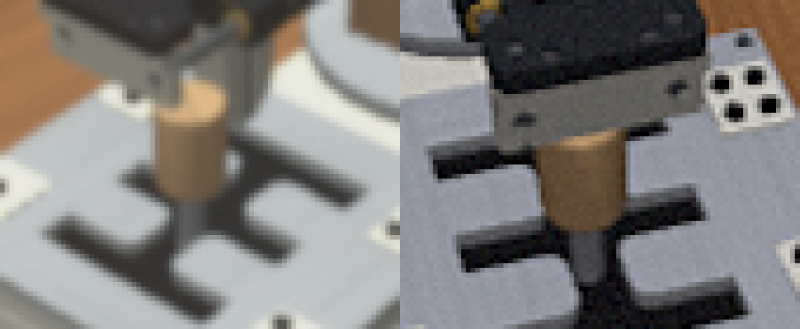

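```bash
python3 -m inch '[[[1,0,4,0,0],[1,0,4,0,0],[1,0,4,0,0],[1,0,4,0,0],[1,0,4,0,0],[1,0,4,0,0],[1,0,4,0,0],[1,0,0,0,0]]]'; python3 st.py; python3 look.py 7
```

```text
clock: 7.4
position: [0.5426, -0.0368, 0.1044]
ee_rot: [3.124, 0.279, 0.001]
force: [-0.0, 1.4, -0.3]
width: 0.01
t 7.4 mach mm [-3.2 -3.6] z 104.4 yawerr deg 0.12 tilt [ 0.     0.005 -1.   ] Fm 0.23 1.4 -0.32 w 0.01
scene7.png (307, 180, 12, 7) mach [12.8 36.1]
scene7.png (282, 193, 12, 10) mach [  1.7 -36.9]
side7.png (306, 190, 7, 3) mach [ -2.7 -59.4]
side7.png (321, 143, 12, 15) mach [62.3 47.9]
```

View pics/z7.png

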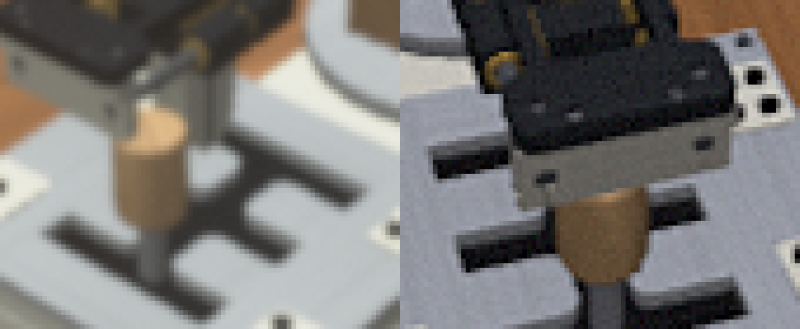

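```bash
python3 -m inch '[[[1,0,4,0,0],[1,0,4,0,0],[1,0,4,0,0],[1,0,2,0,0],[1,0,0,0,0]]]'; python3 st.py
```

```text
clock: 8.0
position: [0.545, -0.0506, 0.1045]
ee_rot: [3.124, 0.281, 0.001]
force: [0.5, 1.6, -0.7]
width: 0.006
t 8.0 mach mm [ -3.2 -17.6] z 104.5 yawerr deg 0.2 tilt [-0.     0.005 -1.   ] Fm 0.77 1.5 -0.7 w 0.006
```

```bash
python3 -m inch '[[[1,0,-10,0,0],[1,0,-12,0,0],[1,-16,0,0,0],[1,-18,0,0,0],[1,-18,0,0,0],[1,-8,0,0,0],[1,0,0,0,0]]]'; python3 st.py; python3 look.py 8; python3 knob.py w8.png
```

```text
clock: 8.7
position: [0.4798, -0.0333, 0.1045]
ee_rot: [3.124, 0.288, 0.003]
force: [0.4, -0.1, 1.4]
width: 0.006
t 8.7 mach mm [-64.4  10.8] z 104.5 yawerr deg 0.45 tilt [ 0.001  0.004 -1.   ] Fm 0.41 -0.19 1.42 w 0.006
scene8.png (306, 180, 13, 7) mach [12.7 34.5]
scene8.png (275, 196, 15, 10) mach [  1.9 -55. ]
side8.png (315, 143, 17, 15) mach [54.4 45. ]
side8.png (300, 184, 20, 15) mach [ -0.9 -56. ]
knob px 462 130 40 area frac 0.43 knob mach mm [  1.3 -51.1]
front edge v 90 x from edge [ -0.9 -49. ]
```

View pics/z8.png

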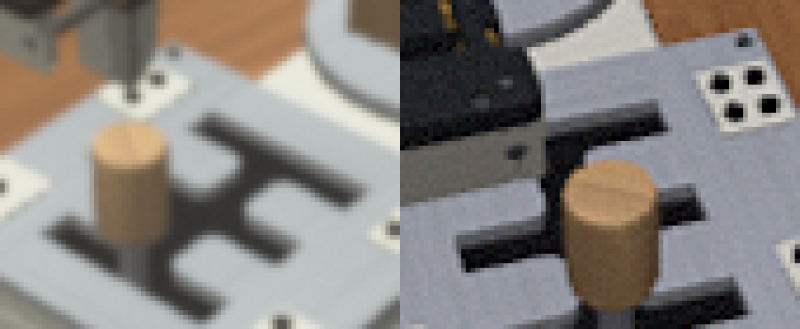

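View pics/w8.png

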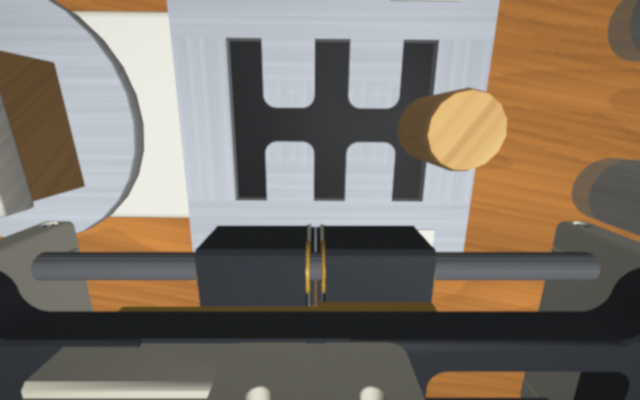

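```bash
python3 -m inch '[[[1,0,18,0,0.4],[1,0,18,0,0],[1,0,16,0,0],[1,0,8,0,0],[1,0,4,0,0],[1,0,0,0,0]]]'; python3 st.py; python3 knob.py w9.png
```

```text
clock: 9.45
position: [0.4983, -0.0964, 0.1049]
ee_rot: [3.127, 0.279, 0.011]
force: [1.2, 0.7, 0.5]
width: 0.006
t 9.45 mach mm [-57.2 -54.5] z 104.9 yawerr deg 0.14 tilt [ 0.007  0.003 -1.   ] Fm 1.29 0.49 0.48 w 0.006
knob px 313 142 40 area frac 0.95 knob mach mm [  1.3 -54.3]
front edge v 103 x from edge [ -0.6 -54.3]
```

View pics/w9.png

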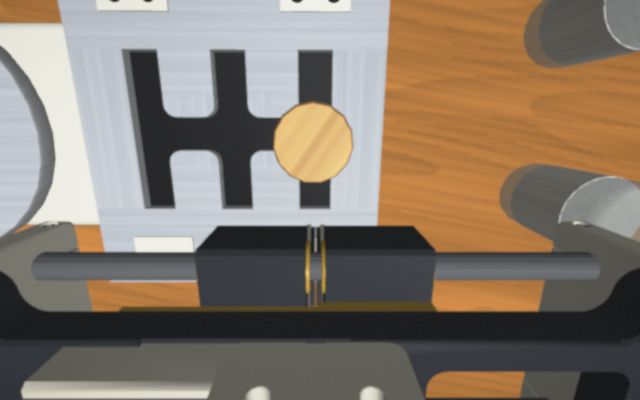

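```bash
python3 -m inch '[[[1,10,0,0,0],[1,8,0,0,0],[1,5,0,0,0],[1,4,0,0,0],[1,4,0,0,0],[1,4,0,0,0],[1,4,0,0,0],[1,4,0,0,0],[1,4,0,0,0],[1,0,0,0,0]]]'; python3 st.py; python3 knob.py w10.png
```

```text
clock: 10.5
position: [0.5478, -0.0843, 0.105]
ee_rot: [3.127, 0.285, 0.008]
force: [-1.5, -0.0, 0.4]
width: 0.01
t 10.5 mach mm [ -6.4 -51.3] z 105.0 yawerr deg 0.36 tilt [ 0.005  0.002 -1.   ] Fm -1.52 0.23 0.45 w 0.01
knob px 320 208 37 area frac 0.73 knob mach mm [ 23.3 -54.3]
front edge v 173 x from edge [ 21.3 -54.2]
```

Moving as expected (knob at x ≈ +21). I'll push the remaining ~24 mm, ending slowly against the stop.

```bash
python3 -m inch '[[[1,4,1,0,0.3],[1,4,1,0,0],[1,4,1,0,0],[1,4,0,0,0],[1,3,0,0,0],[1,2,0,0,0],[1,0,0,0,0]]]'; python3 st.py; python3 knob.py w11.png
```

```text
clock: 11.25
position: [0.5699, -0.0827, 0.1047]
ee_rot: [3.129, 0.277, 0.005]
force: [-0.9, 0.1, 1.3]
width: 0.003
t 11.25 mach mm [ 15.7 -53.6] z 104.7 yawerr deg 0.06 tilt [ 0.003  0.001 -1.   ] Fm -0.87 0.3 1.26 w 0.003
knob px 314 208 37 area frac 0.71 knob mach mm [ 45.3 -54.2]
front edge v 174 x from edge [ 43.  -54.2]
```

```bash
python3 -m inch '[[[1,1,0,0,0],[1,1,0,0,0]]]'; python3 st.py;  python3 -m inch '[[[1,1,0,0,0],[1,1,0,0,0]]]'; python3 st.py
```

```text
clock: 11.5
position: [0.5716, -0.0825, 0.1047]
ee_rot: [3.129, 0.277, 0.005]
force: [-2.4, 0.3, -0.2]
width: 0.006
t 11.5 mach mm [ 17.4 -53.6] z 104.7 yawerr deg 0.05 tilt [ 0.003  0.001 -1.   ] Fm -2.32 0.75 -0.21 w 0.006
clock: 11.7
position: [0.5726, -0.0823, 0.1046]
ee_rot: [3.128, 0.277, 0.002]
force: [-6.9, -0.3, 4.5]
width: 0.008
t 11.7 mach mm [ 18.4 -53.7] z 104.6 yawerr deg 0.04 tilt [ 0.001  0.001 -1.   ] Fm -6.8 0.95 4.51 w 0.008
```

```bash
python3 -m inch '[[[1,-6,0,0,0],[1,-14,0,0,0],[1,-16,0,0,0],[1,-16,0,0,0],[1,-14,0,-10,0],[1,0,0,-25,0],[1,0,0,-25,0],[1,0,0,-25,0],[1,0,0,-20,0],[1,0,0,0,0]]]'; python3 st.py; python3 look.py 12; python3 knob.py w12.png
```

```text
clock: 12.7
position: [0.5063, -0.0954, 0.2142]
ee_rot: [3.127, 0.275, 0.018]
force: [0.5, -0.8, -0.2]
width: 0.007
t 12.7 mach mm [-49.1 -55. ] z 214.2 yawerr deg -0.01 tilt [ 0.011  0.004 -1.   ] Fm 0.33 -0.83 -0.24 w 0.007
scene12.png (306, 180, 13, 7) mach [12.7 34.5]
scene12.png (291, 205, 15, 9) mach [ 48.3 -56.7]
side12.png (316, 143, 16, 15) mach [55.6 45.7]
side12.png (326, 179, 19, 14) mach [ 44.6 -56.6]
knob px 313 80 24 area frac 0.91 knob mach mm [ 46.4 -54.2]
front edge v 56 x from edge [ 44.8 -54.3]
```

View pics/w12.png

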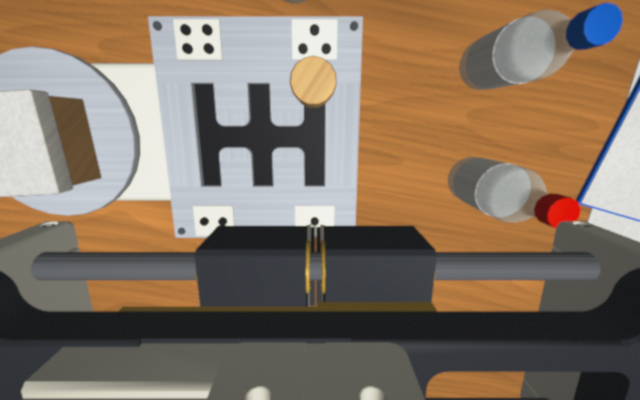

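View pics/scene12.png

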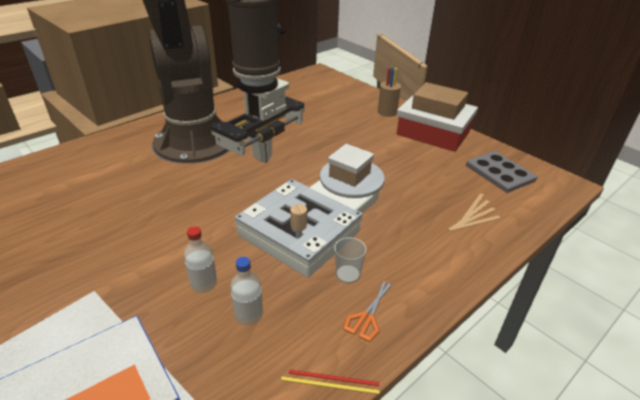

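View pics/side12.png

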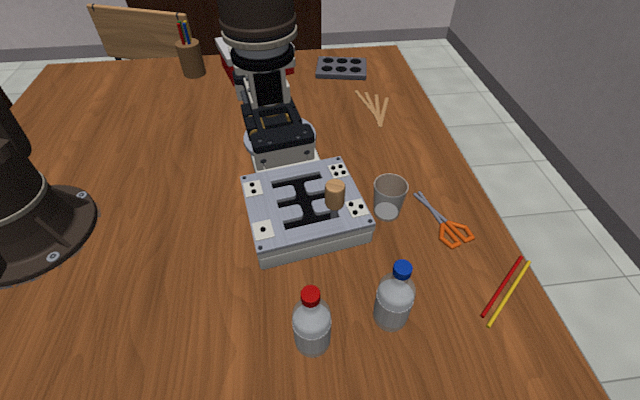

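```bash
python3 -c "
from cell import workorder; print(workorder.sign_off())"
```

```text
the job is handed in; nothing more can be done
None
```

The turntable is in third gear: the lever is fully home at the end of the slot with the three-stud tag (far side, away from the disc). I handed the job in at about 13 s.

- **How it was done:** I used only the closed fingers as a pusher. They pushed the lever about 9 mm to the crossway, 55 mm along it away from the disc, then 45 mm outward until it met the stop. There was no squeezing or lifting, and the lever stayed out of the other three tagged slots.
- **Force:** The readings I took while pushing were at most about 2.5 N before the stop. At the stop the sideways push rose to about 7 N, with about 4.5 N up on the fingers.
- **Final position:** With the gripper backed off and raised, the wrist camera put the knob at x ≈ +45 to +46 mm, y ≈ −54 mm in the machine's axes. The side view gave (+45, −57).
- **Disagreement:** The scene view gave (+48, −57). That is about 3 mm past the +45 mm stop in x, beyond the 2 mm calibration, and it probably comes from my rough estimate of the knob's top in that view. The stop force and the other two views fit fully home.
- **Bystanders:** By eye in the final pictures, the bottles, cup and box are where they started; I did not measure them again.

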